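# Load a brass blank into a spring-fed feeder

### The arm

A 6-joint arm with a two-finger parallel gripper is mounted at the origin on a cart in front of the work surface, level with it; the furniture and walls round the work are solid. World frame = base frame: x ahead of the robot, y to its left, z up, the work surface at z = 0. Lengths are in m, angles in rad, forces in N, time in s.
With the tool pointing down it reaches from about 0.25 to 0.725 m from the base axis. Payload 4 kg.
Tool frame: the origin (TCP) lies midway between the tips of the shut fingers; the grasp point (between the pads) lies 19 mm behind it; z points along the fingers, y is the line along which they close (so a half turn about z gives the same grasp; the last joint's range is limited). The gripper opens to 85 mm and grips with 20 to 120 N. Pads are 22 mm wide; open, the fingers measure 114 mm over their backs; the gripper's body (76 mm by 85 mm) begins 54 mm behind the grasp point. The pads swing forward as they close: fully open they stand 13 mm farther back than shut.
Start: joints at [-1.324, 0.241, 0.005, 1.335, 0, 1.571], TCP at [0.122, -0.485, 0.231] pointing down, gripper open.
Joint ranges: [-2.72, 2.72], [-1.05, 1.87], [-1.09, 1.28], [-1.99, 2.15], [-1.42, 1.44], [-3.14, 3.14]. Speed limits (rad/s): [2.79, 2.79, 3.14, 3.14, 3.14, 3.14].

### API

Orientations are given as a unit quaternion [x, y, z, w].
In Python, from workcell import bot gives the robot as it stands. The module is installed in compiled form; this text tells all that it offers.
- The arm moves only by the tool drive_tool, never from a script. Its arguments are lists of equal length, an entry for each row: "slide": the shift along the tool's x, y, z scaled (see below), a list of three; "rotation": the turn, a rotation vector about the tool's x, y, z scaled (see below), a list of three. A call has exactly 8 rows; each row is the pose to reach, as a shift and turn from the pose commanded when the call began, along the tool's axes at that moment; what a row does not reach only later rows make up. The controller multiplies each number of a shift by 250 mm and each number of a turn by 0.5 rad. A row lasts 1/8 s, in which the tool goes at most 62.5 mm and 10.7 degrees, less where a joint would pass 70% of its speed; a pose out of reach is approached as far as the arm can. A call with a number of a shift or a turn outside -1 to 1 is refused whole. A call with a gripper value outside its range is refused whole. "gripper" is the opening, from 0 (shut) to 1 (fully open), set as the call begins (left out, the last holds). The fingers move at their own pace and stop on an object; the grip force is fixed at half the most. Time passes only in rows, so rows that repeat a pose let the fingers close, or fill a call up. It gives the time, the measured TCP pose, the force, the opening and the grip force at its end, in the units of the state.
- bot.get_obs(): the state, without advancing time (a new reading comes with each control period).
- bot.camera(name): name is "scene" or "top"; returns a dict with "image" (384x512x3 uint8, red, green, blue), "z_map" (384x512 float32, m along the optical axis (not along the pixel's ray), 0 where there is no reading), "camera_matrix" (3x3 intrinsics, pixels), "xyz" and "orientation" of the camera in the world. Camera axes: x right, y up, looking along -z (the intrinsics and any distortion apply to the point x, -y, -z); pixel columns grow to the right and rows downward; lengths in m; the calibration is good to about 2 mm. A picture is of the moment at which its call begins.
- bot.job_done(): hands the job in; it is judged then, once.
The state is a dict: "clock": time; "joint_pos": joint angles; "joint_vel": joint speeds; "tau": joint torques, N m; "eef_pos": TCP position; "tool_rot": TCP orientation; "ft_force": force on the tool from outside, world axes, zero at the start; "ft_torque": the same for the moment, N m; "grip_width": finger opening in m; "grasp_force": force on a finger pad.
Only numpy, scipy, OpenCV 4.12 (cv2) and the standard library are available. Lean on these libraries where they do the work, as an engineer would, in place of code of your own. Each camera call takes 0.05 s, during which the arm holds its last target. There are 200 camera calls.

### The job

Load one more brass blank into the spring feeder: take the loose blank that fits, the one of the same diameter as the blank already in the feeder, set it flat in the mouth and press it down against the spring follower until both catches snap shut over it. Leave the other two loose blanks where they lie.

Things in the scene. Friction and masses are not known exactly. Their poses are not given: they have to be found in the camera images.
- feeder_mouth (a point): Centre of the feeder's round mouth, in its rim plane, 82 mm above the table; z up along the tube. The feeder is an upright steel tube on a fixed 100 x 100 mm aluminium foot. Bore 54 mm, flaring over the top 10 mm to 70 mm inside (78 mm outside). A 50 mm blank set in the mouth rests on the two catch ramps with its underside about 10 mm below the rim and its top 10 mm above it.
- follower (a joint): Sprung plate in the tube that carries the stack: 0 m fully up, grows as it is pushed down, to 0.047 at its stop. About 0.019 with one blank held under the catches (the start), 0.039 with two. The spring, 150 N/m, pushes up with about 7 to 11 N and, when released, lifts the stack against the undersides of the catches.
- catch0 (a joint): Dark spring catch in the tube wall at the mouth's +y side (0 m shut, up to 0.010 pushed outward), 12 mm wide; 40 mm between the two noses. Oiled 45 degree ramp on top, flat underside 19 mm below the rim. A blank pressed near its centre with 10 to 20 N slides past and, once its top is over 19 mm below the rim, the catch snaps over it; pressing its top to 24 mm below the rim is safe.
- catch1 (a joint): The same catch at the mouth's -y side: 0 m is shut (nose over the blank), grows to 0.010 as it is pushed outward.
- blank_fit_center (a point): Centre, half-way up, of the loose brass blank that fits: a plain round disc of 50 mm diameter, 20 mm thick, 0.22 kg, lying flat on the table; z is its axis.
- blank_small_center (a point): Centre of the loose brass blank that is too small: disc of 38 mm diameter, 20 mm thick, lying flat on the table.
- blank_large_center (a point): Centre of the loose brass blank that is too large: disc of 64 mm diameter, 20 mm thick, lying flat on the table.
- blank_stacked_center (a point): Centre of the brass blank already in the feeder, disc of 50 mm diameter, 20 mm thick, held under the catches on the follower, its top 19 mm below the rim.
Things that resemble listed ones, but are neither listed nor needed, are in the scene too. Leave any blue, green or purple look-alike of the part that bears blank_stacked_center alone.

How it is judged:
By the outcome, as a careful person would: the job done as asked, in the order asked, and still so for the second after the job is handed in, with the robot touching nothing.
It also fails if it takes over 35 s, if anything falls off the work surface, if the arm or the gripper's body presses on something with over 40 N, if the wrist force passes 120 N, or if a joint passes its speed limit or range.

## Working session

There is one attempt and no reset: what is moved stays moved. The work goes in short steps, Python scripts to look and compute and a tool call to move; the robot and the scene stay as the last step left them, time stands still between calls to the robot, and variables do not carry over. Pictures are saved under pics/ and viewed, at most 10 in all, crops included, and the job is handed in when it is done.

Besides the shell and the picture viewer there is one more tool, called after ">>>" as a command line: name --argument value ..., lists and objects as JSON in quotes. drive_tool: Moves the arm, as the interface text tells. Shifts and turns lie within -1 to 1; 1 stands for 250 mm of shift or 0.5 rad of turn. Its arguments: {"type":"object","properties":{"slide":{"type":"array","items":{"type":"array","items":{"type":"number"}}},"rotation":{"type":"array","items":{"type":"array","items":{"type":"number"}}},"gripper":{"type":"number"}},"required":["slide","rotation"]}

```bash
mkdir -p pics; cat > h.py <<'E'
import numpy as np, cv2
from scipy.spatial.transform import Rotation as R
from workcell import bot
def snap(n,f):
    c=bot.camera(n); cv2.imwrite(f'pics/{f}.png',c['image'][:,:,::-1]); np.savez(f'{f}.npz',**c); return c
def world(c):
    z=c['z_map'].astype(float); K=c['camera_matrix']; v,u=np.mgrid[:z.shape[0],:z.shape[1]]
    p=np.stack([(u-K[0,2])/K[0,0]*z,-(v-K[1,2])/K[1,1]*z,-z],-1)
    return p@R.from_quat(c['orientation']).as_matrix().T+c['xyz']
E
python3 - <<'E'
from h import *
a=snap('top','t0');b=snap('scene','s0')
print(a['xyz'],b['xyz'],a['camera_matrix'][0],[k for k in a]); o=bot.get_obs(); print(o['eef_pos'],o['tool_rot'],o['clock'],R.from_quat(o['tool_rot']).as_matrix().round(3))
E
```

```text
[0.37711003 0.04846323 0.97053718] [0.1165449  0.66063969 0.7418577 ] [403.78206479   0.         253.85192149] ['image', 'z_map', 'camera_matrix', 'xyz', 'orientation']
[ 0.12201192 -0.48429641  0.23048329] [ 9.92395304e-01  1.23087963e-01 -1.22123983e-04 -9.47909770e-04] 0.1 [[ 0.97   0.244 -0.   ]
 [ 0.244 -0.97   0.002]
 [-0.    -0.002 -1.   ]]
```

View pics/t0.png

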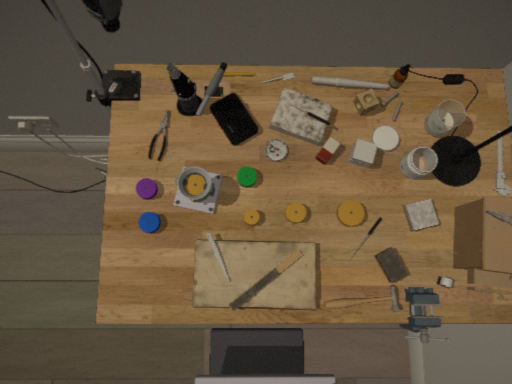

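View pics/s0.png

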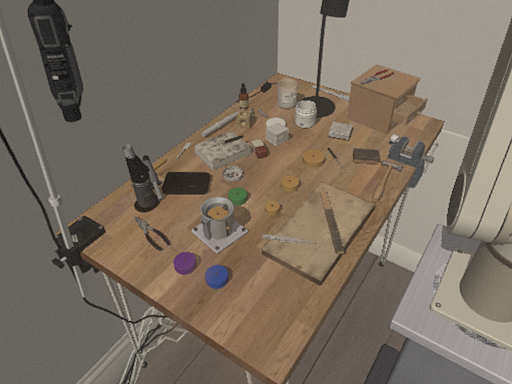

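The top view shows brass discs at (251,217), (296,213) and (351,213). The feeder is at (196,185) with a brass disc inside it. Blue (149,222), purple (147,189) and green (247,177) discs are look-alikes. Next I'll measure the diameters.

```bash
python3 - <<'E'
from h import *
a=dict(np.load('t0.npz'));W=world(a)
hsv=cv2.cvtColor(a['image'],cv2.COLOR_RGB2HSV)
for u,v in [(251,217),(296,213),(351,213),(196,185)]:
    P=W[v-22:v+23,u-22:u+23].reshape(-1,3); zc=np.median(W[v-2:v+3,u-2:u+3,2])
    H=hsv[v-22:v+23,u-22:u+23].reshape(-1,3)
    r=np.hypot(*(P[:,:2]-W[v,u,:2]).T)
    m=(abs(P[:,2]-zc)<.006)&(r<.045)
    if u==196: m&=(r<.03)
    q=P[m]; pix=a['camera_matrix'][0,0]/(a['xyz'][2]-zc)
    (cx,cy),rad=cv2.minEnclosingCircle(q[:,:2].astype(np.float32))
    print((u,v),'z',zc.round(4),'center',q.mean(0).round(4),(round(cx,4),round(cy,4)),'diam area',round(2*np.sqrt(m.sum()/np.pi)/pix,4),round(2*rad,4), H[22*45+22])
# feeder rim
P=W[150:220,160:235].reshape(-1,3)
m=(P[:,2]>.07)&(P[:,2]<.095); q=P[m]; print('rim',m.sum(),q.mean(0),np.median(q[:,2]),cv2.minEnclosingCircle(q[:,:2].astype(np.float32)))
print('table z',np.median(W[235,330:345,2]))
c=a['image'][150:235,170:380]; cv2.imwrite('pics/c0.png',cv2.resize(c[:,:,::-1],(0,0),fx=3.8,fy=3.8,interpolation=cv2.INTER_CUBIC))
E
```

```text
(251, 217) z 0.0199 center [0.511  0.0339 0.0192] (0.5113, 0.034) diam area 0.0369 0.0375 [ 17 129 101]
(296, 213) z 0.0195 center [ 0.5224 -0.0719  0.0192] (0.5225, -0.0718) diam area 0.0489 0.0502 [ 18 156 126]
(351, 213) z 0.0186 center [ 0.522  -0.2037  0.0192] (0.5227, -0.2045) diam area 0.0624 0.0642 [ 16 129 101]
(196, 185) z 0.0621 center [0.5792 0.1648 0.0623] (0.58, 0.1652) diam area 0.0492 0.0536 [ 18 160 118]
rim 500 [0.58081818 0.16521167 0.07720597] 0.07766172691973094 ((0.5765571594238281, 0.16431578993797302), 0.04323076084256172)
table z -0.0012417660424339783
```

View pics/c0.png

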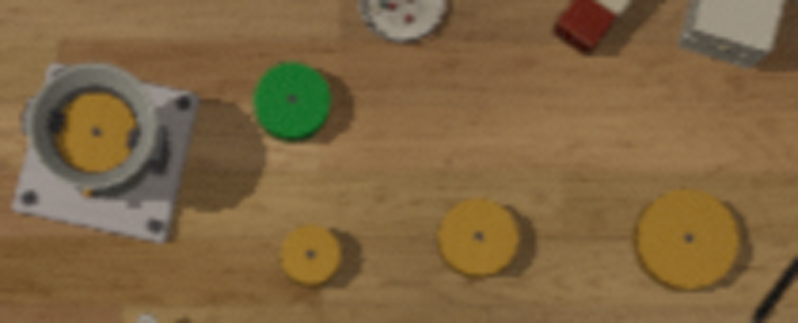

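The fitting blank is (296,213): it measures 50 mm and sits at (0.5225, -0.072). The others measure 37 mm and 64 mm. The catches are at crop pixels (57,122) and (136,138), so the feeder is yawed about -11°. Next I'll refine the mouth position and check clearance along the path.

```bash
python3 - <<'E'
from h import *
from scipy.optimize import least_squares
a=dict(np.load('t0.npz'));W=world(a)
P=W[150:220,160:235].reshape(-1,3)
m=(P[:,2]>.074)&(P[:,2]<.09)&(np.hypot(P[:,0]-.58,P[:,1]-.165)<.045); q=P[m]
f=least_squares(lambda p:np.hypot(q[:,0]-p[0],q[:,1]-p[1])-p[2],[.58,.165,.037],loss='soft_l1',f_scale=.002).x
print('rim',f,m.sum(),np.percentile(q[:,2],[10,50,90]))
K=a['camera_matrix'];Rm=R.from_quat(a['orientation']).as_matrix()
def pz(u,v,z):
    d=Rm@np.array([(u-K[0,2])/K[0,0],-(v-K[1,2])/K[1,1],-1]); return a['xyz']+d*(z-a['xyz'][2])/d[2]
k=lambda x,y:(170+(x+.5)/3.8-.5,150+(y+.5)/3.8-.5)
c0=pz(*k(57,122),.065);c1=pz(*k(136,138),.065);print(c0,c1,np.degrees(np.arctan2(*(c0-c1)[:2])), (c0+c1)/2)
print('rim centre by crop',pz(*k(93,127.5),.082))
A=np.array([.122,-.484]);B=np.array([.5225,-.0718]);C=np.array([.58,.165])
for S,T in((A,B),(B,C)):
    d=(T-S);L=np.linalg.norm(d);d/=L;r=W[...,:2]-S;t=r@d;n=r@np.array([-d[1],d[0]])
    mm=(t>-.05)&(t<L+.05)&(abs(n)<.1)&(a['z_map']>0)
    for lo in np.arange(-.05,L+.05,.05):
        s=mm&(t>=lo)&(t<lo+.05); print(round(lo,2),W[...,2][s].max().round(3) if s.any() else None,end='; ')
    print()
Rt=R.from_quat(bot.get_obs()['tool_rot']).as_matrix(); print(Rt.T@np.array([*(B-A),0]))
E
```

```text
rim [0.57806716 0.16414142 0.03401929] 384 [0.07490303 0.07884219 0.0820733 ]
[0.58408239 0.18663535 0.065     ] [0.57454445 0.13888992 0.065     ] 11.297070738779244 [0.57931342 0.16276264 0.065     ]
rim centre by crop [0.57701522 0.16271545 0.082     ]
-0.05 -0.732; 0.0 -0.728; 0.05 -0.732; 0.1 0.065; 0.15 0.063; 0.2 0.064; 0.25 0.064; 0.3 0.029; 0.35 0.03; 0.4 0.024; 0.45 0.029; 0.5 0.029; 0.55 0.025; 0.6 0.007; 
-0.05 0.029; 0.0 0.025; 0.05 0.023; 0.1 0.024; 0.15 0.07; 0.2 0.085; 0.25 0.085; 
[ 0.48906646 -0.30186547  0.00057259]
```

>>> drive_tool --slide '[[0.2,-0.12,0],[0.4,-0.24,0],[0.6,-0.37,0],[0.8,-0.49,0],[0.98,-0.6,0],[0.98,-0.6,0],[0.98,-0.6,0],[0.98,-0.6,0]]' --rotation '[[0,0,-0.2],[0,0,-0.4],[0,0,-0.6],[0,0,-0.8],[0,0,-1],[0,0,-1],[0,0,-1],[0,0,-1]]' --gripper 1

```text
clock: 1.1
eef_pos: [0.3222, -0.2804, 0.2311]
tool_rot: [0.932, 0.364, -0.0, -0.0]
ft_force: [0.1, 0.4, 0.2]
grip_width: 0.0856
grasp_force: 0.0
```

```bash
cat >> h.py <<'E'
def go(x,y,z,yaw=-11.3):
    o=bot.get_obs(); M=R.from_quat(o['tool_rot']).as_matrix()
    s=M.T@(np.array([x,y,z])-o['eef_pos'])/.25
    c=np.cos(np.radians(yaw));n=np.sin(np.radians(yaw)); Y=np.array([c,n,0]);Z=np.array([0,0,-1.])
    T=np.stack([np.cross(Y,Z),Y,Z],1); r=R.from_matrix(M.T@T).as_rotvec()/.5
    print('t',round(o['clock'],2),'eef',o['eef_pos'].round(4),'slide',s.round(4),'rot',r.round(3),'F',o['ft_force'].round(1),'w',round(o['grip_width'],4),'q',np.round(o['joint_pos'],2))
E
python3 -c "
from h import *
go(.5225,-.0718,.15)"
```

```text
t 1.1 eef [ 0.3222 -0.2804  0.2311] slide [ 1.1547 -0.0707  0.3241] rot [-1.000e-03  0.000e+00 -1.259e+00] F [0.1 0.4 0.2] w 0.0856 q [-0.72  0.1  -0.17  1.3  -0.    1.68]
```

>>> drive_tool --slide '[[0.22,-0.01,0.05],[0.44,-0.03,0.1],[0.66,-0.04,0.15],[0.85,-0.05,0.2],[1,-0.06,0.28],[1,-0.06,0.28],[1,-0.06,0.28],[1,-0.06,0.28]]' --rotation '[[0,0,-0.2],[0,0,-0.4],[0,0,-0.6],[0,0,-0.8],[0,0,-1],[0,0,-1],[0,0,-1],[0,0,-1]]'

```text
clock: 2.1
eef_pos: [0.496, -0.1002, 0.162]
tool_rot: [0.813, 0.583, 0.0, 0.0]
ft_force: [-0.4, -0.7, 0.0]
grip_width: 0.0858
grasp_force: 0.0
```

```bash
python3 -c "
from h import *
go(.5225,-.0718,.06)"
```

```text
t 2.1 eef [ 0.496  -0.1002  0.162 ] slide [0.1417 0.0636 0.4081] rot [ 0.002  0.    -0.26 ] F [-0.4 -0.7  0. ] w 0.0858 q [-0.2   0.29 -0.11  1.17 -0.    1.7 ]
```

>>> drive_tool --slide '[[0.07,0.03,0.1],[0.14,0.064,0.2],[0.14,0.064,0.3],[0.14,0.064,0.4],[0.14,0.064,0.41],[0.14,0.064,0.41],[0.14,0.064,0.41],[0.14,0.064,0.41]]' --rotation '[[0,0,-0.13],[0,0,-0.26],[0,0,-0.26],[0,0,-0.26],[0,0,-0.26],[0,0,-0.26],[0,0,-0.26],[0,0,-0.26]]'

```text
clock: 3.1
eef_pos: [0.5234, -0.0708, 0.0599]
tool_rot: [0.772, 0.635, 0.001, 0.001]
ft_force: [0.3, -0.5, -0.3]
grip_width: 0.0856
grasp_force: 0.0
```

```bash
python3 - <<'E'
from h import *
go(.5225,-.0718,.0085)
b=snap('scene','s1')
c=b['image'][110:260,200:400]; cv2.imwrite('pics/c1.png',cv2.resize(c[:,:,::-1],(0,0),fx=4,fy=4,interpolation=cv2.INTER_CUBIC))
E
```

```text
t 3.1 eef [ 0.5234 -0.0708  0.0599] slide [-0.0045 -0.0033  0.2056] rot [ 0.004 -0.     0.006] F [ 0.3 -0.5 -0.3] w 0.0856 q [-0.13  0.43 -0.2   0.94  0.    1.63]
```

View pics/c1.png

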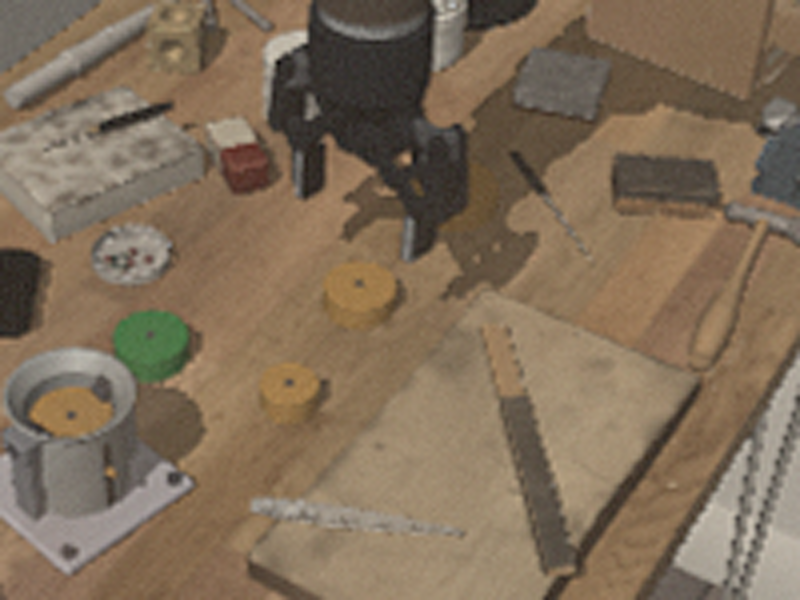

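The crop shows the open fingers straddling the fitting blank at crop (360,290), well clear of the small blank at (290,390).

>>> drive_tool --slide '[[-0.004,-0.003,0.05],[-0.004,-0.003,0.1],[-0.004,-0.003,0.15],[-0.004,-0.003,0.2],[-0.004,-0.003,0.206],[-0.004,-0.003,0.206],[-0.004,-0.003,0.206],[-0.004,-0.003,0.206]]' --rotation '[[0,0,0],[0,0,0],[0,0,0],[0,0,0],[0,0,0],[0,0,0],[0,0,0],[0,0,0]]'

```text
clock: 4.15
eef_pos: [0.5222, -0.0715, 0.0078]
tool_rot: [0.772, 0.635, 0.0, 0.0]
ft_force: [-0.1, -0.7, -0.8]
grip_width: 0.0852
grasp_force: 0.0
```

>>> drive_tool --slide '[[0,0,0],[0,0,0],[0,0,0],[0,0,0],[0,0,0],[0,0,0],[0,0,0],[0,0,0]]' --rotation '[[0,0,0],[0,0,0],[0,0,0],[0,0,0],[0,0,0],[0,0,0],[0,0,0],[0,0,0]]' --gripper 0.4

```text
clock: 5.15
eef_pos: [0.5223, -0.0716, 0.0082]
tool_rot: [0.772, 0.635, 0.0, 0.001]
ft_force: [-1.8, 1.2, 5.4]
grip_width: 0.0473
grasp_force: 61.0
```

```bash
python3 -c "
from h import *
go(.5225,-.0718,.13);print(bot.get_obs()['grasp_force'])"
```

```text
t 5.15 eef [ 0.5223 -0.0716  0.0082] slide [-0.0007  0.0016 -0.4873] rot [ 0.003 -0.     0.006] F [-1.8  1.2  5.4] w 0.0473 q [-0.14  0.5  -0.25  0.82 -0.    1.63]
61.038172245025635
```

>>> drive_tool --slide '[[0,0,-0.05],[0,0,-0.15],[0,0,-0.25],[0,0,-0.35],[0,0,-0.45],[0,0,-0.5],[0,0,-0.5],[0,0,-0.5]]' --rotation '[[0,0,0],[0,0,0],[0,0,0],[0,0,0],[0,0,0],[0,0,0],[0,0,0],[0,0,0]]'

```text
clock: 6.15
eef_pos: [0.5209, -0.0713, 0.1312]
tool_rot: [0.772, 0.635, -0.001, -0.001]
ft_force: [0.1, -0.2, -1.1]
grip_width: 0.0474
grasp_force: 62.0
```

```bash
python3 - <<'E'
from h import *
go(.578,.1635,.13);print(bot.get_obs()['grasp_force'])
b=snap('scene','s2')
c=b['image'][110:220,240:380]; cv2.imwrite('pics/c2.png',cv2.resize(c[:,:,::-1],(0,0),fx=5,fy=5,interpolation=cv2.INTER_CUBIC))
E
```

```text
t 6.15 eef [ 0.5209 -0.0713  0.1312] slide [0.9658 0.043  0.0048] rot [-0.004  0.     0.006] F [ 0.1 -0.2 -1.1] w 0.0474 q [-0.14  0.36 -0.1   1.11  0.    1.63]
61.9925594329834
```

View pics/c2.png

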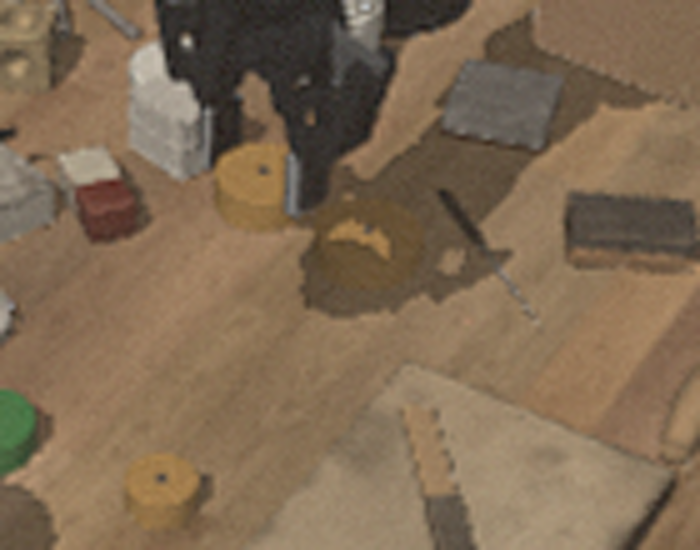

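The blank is held level at crop (258,185). I'll use depth to see how far the fingertip (300,213) sits above the blank's bottom edge.

```bash
python3 - <<'E'
from h import *
b=dict(np.load('s2.npz'));W=world(b)
for u in (288,291,294,297,298,299,300,301,302,303):
    print(u,[tuple((W[v,u,[0,1,2]]*1000).round().astype(int).tolist()) for v in range(138,160,2)])
E
```

```text
288 [(540, -85, 144), (538, -82, 141), (532, -72, 142), (529, -67, 140), (524, -60, 141), (519, -50, 143), (517, -47, 140), (518, -49, 132), (518, -50, 125), (596, -188, -3), (589, -178, -1)]
291 [(635, -271, -1), (530, -83, 143), (527, -79, 140), (521, -69, 143), (519, -66, 139), (513, -56, 141), (510, -49, 141), (509, -49, 135), (510, -51, 127), (509, -49, 123), (582, -183, -1)]
294 [(627, -276, -1), (524, -88, 142), (521, -84, 140), (515, -73, 142), (511, -66, 142), (508, -61, 141), (504, -54, 140), (503, -52, 136), (503, -54, 128), (503, -54, 122), (578, -193, -6)]
297 [(617, -279, 1), (518, -94, 141), (498, -56, 165), (498, -56, 159), (498, -56, 153), (497, -55, 148), (497, -56, 142), (495, -54, 138), (498, -59, 127), (574, -205, -4), (569, -196, -4)]
298 [(495, -54, 180), (496, -57, 171), (495, -55, 167), (494, -54, 162), (495, -56, 154), (494, -56, 149), (494, -56, 143), (494, -56, 137), (497, -63, 125), (570, -203, -1), (564, -193, 0)]
299 [(491, -52, 182), (492, -54, 175), (493, -57, 166), (492, -55, 162), (490, -53, 158), (492, -57, 149), (492, -57, 143), (491, -56, 138), (495, -65, 125), (567, -203, 0), (561, -193, 1)]
300 [(489, -52, 183), (488, -52, 177), (492, -59, 166), (492, -60, 159), (490, -58, 155), (490, -58, 150), (490, -59, 143), (491, -61, 135), (494, -69, 123), (567, -210, -4), (560, -198, -2)]
301 [(488, -55, 181), (487, -54, 177), (487, -55, 170), (489, -61, 160), (488, -58, 156), (488, -59, 150), (487, -58, 145), (485, -56, 141), (569, -219, -4), (563, -208, -1), (559, -202, -4)]
302 [(486, -57, 181), (485, -56, 176), (485, -58, 169), (485, -58, 163), (483, -55, 160), (485, -58, 151), (483, -56, 147), (117, 661, 742), (566, -220, -3), (560, -208, 0), (556, -202, -2)]
303 [(484, -59, 180), (484, -59, 175), (484, -60, 168), (483, -59, 163), (483, -60, 156), (483, -60, 151), (482, -60, 145), (569, -232, -4), (550, -195, 19), (547, -191, 16), (541, -180, 18)]
```

>>> drive_tool --slide '[[0.1,0.004,0],[0.3,0.013,0],[0.5,0.022,0],[0.7,0.031,0],[0.85,0.038,0],[0.95,0.043,0],[0.966,0.045,0],[0.966,0.045,0]]' --rotation '[[0,0,0],[0,0,0],[0,0,0],[0,0,0],[0,0,0],[0,0,0],[0,0,0],[0,0,0]]'

```text
clock: 7.2
eef_pos: [0.5789, 0.1625, 0.1317]
tool_rot: [0.772, 0.635, -0.001, -0.0]
ft_force: [0.2, 0.1, -2.1]
grip_width: 0.0472
grasp_force: 62.0
```

```bash
python3 - <<'E'
from h import *
go(.5785,.1637,.085)
b=snap('scene','s3')
c=b['image'][160:260,150:290]; cv2.imwrite('pics/c3.png',cv2.resize(c[:,:,::-1],(0,0),fx=5.5,fy=5.5,interpolation=cv2.INTER_CUBIC))
E
```

```text
t 7.2 eef [0.5789 0.1625 0.1317] slide [ 0.0045 -0.0024  0.1868] rot [-0.002  0.003  0.005] F [ 0.2  0.1 -2.1] w 0.0472 q [ 0.27  0.5   0.12  1.19 -0.    2.04]
```

View pics/c3.png

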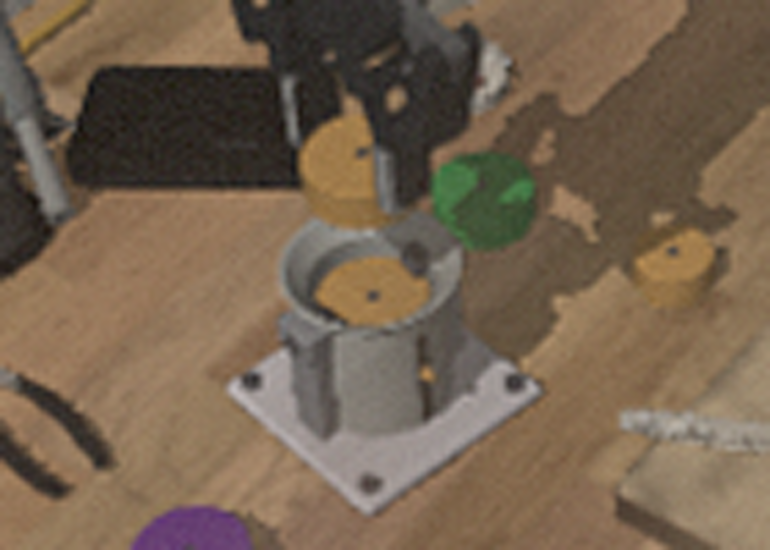

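Here the held blank's centre dot is at crop (362,152), the stacked blank's dot at (373,296), and the mouth rim is centred near (371,268). I'll compare them.

```bash
python3 - <<'E'
from h import *
b=dict(np.load('s3.npz'));K=b['camera_matrix'];Rm=R.from_quat(b['orientation']).as_matrix()
def pz(x,y,z):
    u=150+(x+.5)/5.5-.5;v=160+(y+.5)/5.5-.5
    d=Rm@np.array([(u-K[0,2])/K[0,0],-(v-K[1,2])/K[1,1],-1]); return (b['xyz']+d*(z-b['xyz'][2])/d[2]).round(4)
print(pz(362,152,.1432),pz(373,296,.063),'rim L/R mid',pz((279+464)/2,268,.082))
E
```

```text
[0.5772 0.1617 0.1432] [0.5779 0.164  0.063 ] rim L/R mid [0.5756 0.1654 0.082 ]
```

>>> drive_tool --slide '[[0.007,-0.002,0.03],[0.007,-0.002,0.07],[0.007,-0.002,0.11],[0.007,-0.002,0.14],[0.007,-0.002,0.17],[0.007,-0.002,0.185],[0.007,-0.002,0.195],[0.007,-0.002,0.195]]' --rotation '[[0,0,0],[0,0,0],[0,0,0],[0,0,0],[0,0,0],[0,0,0],[0,0,0],[0,0,0]]'

```text
clock: 8.25
eef_pos: [0.5792, 0.1652, 0.0836]
tool_rot: [0.772, 0.635, 0.0, 0.0]
ft_force: [0.5, -0.8, -1.9]
grip_width: 0.0469
grasp_force: 62.0
```

```bash
python3 -c "
from h import *
go(.5788,.1643,.0812)"
```

```text
t 8.25 eef [0.5792 0.1652 0.0836] slide [-0.0038 -0.0009  0.0094] rot [ 0.    -0.     0.007] F [ 0.5 -0.8 -1.9] w 0.0469 q [0.28 0.54 0.05 1.08 0.   2.04]
```

>>> drive_tool --slide '[[-0.002,0,0.003],[-0.002,0,0.006],[-0.002,0,0.009],[-0.002,0,0.011],[-0.002,0,0.011],[-0.002,0,0.011],[-0.002,0,0.011],[-0.002,0,0.011]]' --rotation '[[0,0,0],[0,0,0],[0,0,0],[0,0,0],[0,0,0],[0,0,0],[0,0,0],[0,0,0]]'

```text
clock: 9.25
eef_pos: [0.5791, 0.1647, 0.0808]
tool_rot: [0.772, 0.635, 0.0, 0.0]
ft_force: [-0.4, 0.4, -1.2]
grip_width: 0.0472
grasp_force: 62.0
```

>>> drive_tool --slide '[[0,0,0],[0,0,0],[0,0,0],[0,0,0],[0,0,0],[0,0,0],[0,0,0],[0,0,0]]' --rotation '[[0,0,0],[0,0,0],[0,0,0],[0,0,0],[0,0,0],[0,0,0],[0,0,0],[0,0,0]]' --gripper 1

```text
clock: 10.25
eef_pos: [0.5791, 0.1647, 0.0808]
tool_rot: [0.772, 0.635, -0.0, -0.0]
ft_force: [0.3, -0.4, -0.2]
grip_width: 0.0854
grasp_force: 0.0
```

>>> drive_tool --slide '[[0,0,-0.05],[0,0,-0.1],[0,0,-0.16],[0,0,-0.2],[0,0,-0.2],[0,0,-0.2],[0,0,-0.2],[0,0,-0.2]]' --rotation '[[0,0,0],[0,0,0],[0,0,0],[0,0,0],[0,0,0],[0,0,0],[0,0,0],[0,0,0]]'

```text
clock: 11.25
eef_pos: [0.5788, 0.1646, 0.1302]
tool_rot: [0.772, 0.635, -0.001, -0.0]
ft_force: [0.2, -0.1, -0.1]
grip_width: 0.0854
grasp_force: 0.0
```

```bash
python3 - <<'E'
from h import *
go(.579,.1645,.1)
b=snap('scene','s4');W=world(b)
c=b['image'][160:260,150:290]; cv2.imwrite('pics/c4.png',cv2.resize(c[:,:,::-1],(0,0),fx=5.5,fy=5.5,interpolation=cv2.INTER_CUBIC))
m=(np.hypot(W[...,0]-.577,W[...,1]-.164)<.021)&(W[...,2]<.105)&(W[...,2]>.05)
P=W[m]; A=np.c_[P[:,:2]-[.577,.164],np.ones(len(P))]; print(len(P),np.linalg.lstsq(A,P[:,2],rcond=None)[0],P[:,2].std())
E
```

```text
t 11.25 eef [0.5788 0.1646 0.1302] slide [0.     0.0011 0.1208] rot [-0.002  0.001  0.006] F [ 0.2 -0.1 -0.1] w 0.0854 q [0.28 0.5  0.12 1.19 0.   2.04]
198 [ 0.02939491 -0.13616743  0.08740476] 0.004101116741425886
```

View pics/c4.png

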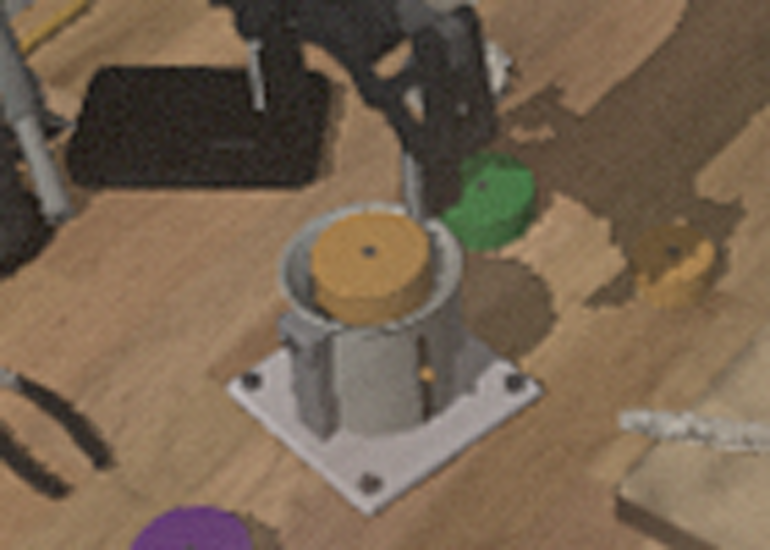

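The blank sits flat and centred in the mouth, with its centre dot at crop (369,251). I'll shut the fingers for pressing.

>>> drive_tool --slide '[[0,0,0],[0,0,0],[0,0,0],[0,0,0],[0,0,0],[0,0,0],[0,0,0],[0,0,0]]' --rotation '[[0,0,0],[0,0,0],[0,0,0],[0,0,0],[0,0,0],[0,0,0],[0,0,0],[0,0,0]]' --gripper 0

```text
clock: 12.3
eef_pos: [0.5791, 0.1647, 0.1308]
tool_rot: [0.772, 0.635, 0.0, 0.0]
ft_force: [-0.3, -0.0, -0.6]
grip_width: -0.0
grasp_force: 0.0
```

```bash
python3 - <<'E'
from h import *
b=dict(np.load('s4.npz'));W=world(b);K=b['camera_matrix'];Rm=R.from_quat(b['orientation']).as_matrix()
def pz(x,y,z):
    u=150+(x+.5)/5.5-.5;v=160+(y+.5)/5.5-.5
    d=Rm@np.array([(u-K[0,2])/K[0,0],-(v-K[1,2])/K[1,1],-1]); return (b['xyz']+d*(z-b['xyz'][2])/d[2]).round(4)
p=pz(369,251,.092)+[.0017,.0008,0]; print(p)
r,c=160+int(251/5.5),150+int(369/5.5)
P=W[r-5:r+6,c-6:c+7].reshape(-1,3);A=np.c_[P[:,:2]-P[:,:2].mean(0),np.ones(len(P))]; print(np.linalg.lstsq(A,P[:,2],rcond=None)[0])
go(p[0],p[1],.096)
E
```

```text
[0.5775 0.1664 0.092 ]
[-0.60869156  0.70471216  0.09268425]
t 12.3 eef [0.5791 0.1647 0.1308] slide [ 0.0056 -0.0076  0.1393] rot [0.    0.    0.007] F [-0.3 -0.  -0.6] w -0.0 q [ 0.28  0.5   0.12  1.19 -0.    2.04]
```

>>> drive_tool --slide '[[0.003,-0.004,0.04],[0.003,-0.004,0.08],[0.003,-0.004,0.12],[0.003,-0.004,0.14],[0.003,-0.004,0.15],[0.003,-0.004,0.16],[0.003,-0.004,0.168],[0.003,-0.004,0.168]]' --rotation '[[0,0,0],[0,0,0],[0,0,0],[0,0,0],[0,0,0],[0,0,0],[0,0,0],[0,0,0]]'

```text
clock: 13.3
eef_pos: [0.5786, 0.1657, 0.0893]
tool_rot: [0.772, 0.635, 0.001, 0.0]
ft_force: [0.4, 0.1, 1.7]
grip_width: 0.0
grasp_force: 0.7
```

>>> drive_tool --slide '[[0,0,0.008],[0,0,0.016],[0,0,0.024],[0,0,0.032],[0,0,0.04],[0,0,0.048],[0,0,0.056],[0,0,0.056]]' --rotation '[[0,0,0],[0,0,0],[0,0,0],[0,0,0],[0,0,0],[0,0,0],[0,0,0],[0,0,0]]'

```text
clock: 14.3
eef_pos: [0.5785, 0.1656, 0.0746]
tool_rot: [0.772, 0.635, 0.0, 0.0]
ft_force: [1.9, 0.7, 3.2]
grip_width: 0.0
grasp_force: 1.6
```

```bash
python3 - <<'E'
from h import *
go(.579,.165,.059)
b=snap('scene','s5')
c=b['image'][160:260,150:290]; cv2.imwrite('pics/c5.png',cv2.resize(c[:,:,::-1],(0,0),fx=5.5,fy=5.5,interpolation=cv2.INTER_CUBIC))
E
```

```text
t 14.3 eef [0.5785 0.1656 0.0746] slide [-0.0019  0.0025  0.0626] rot [ 0.001 -0.     0.006] F [1.9 0.7 3.2] w 0.0 q [ 0.28  0.54  0.04  1.06 -0.    2.04]
```

View pics/c5.png

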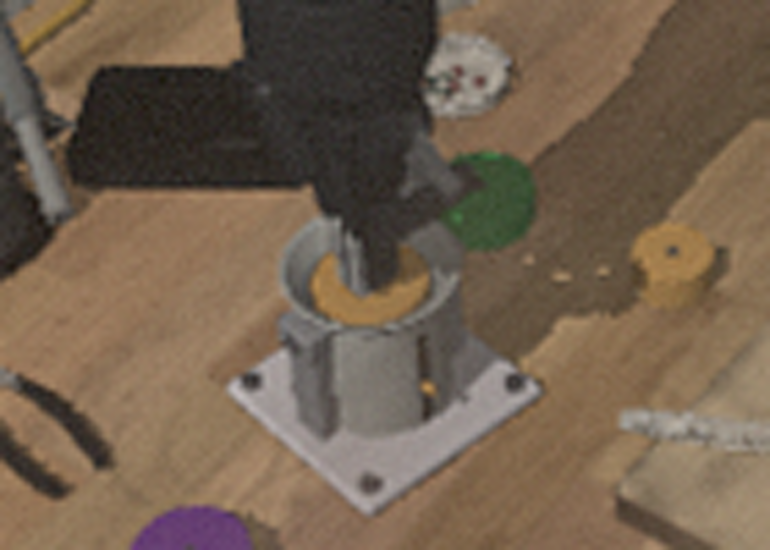

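The blank is going in level, with its edge visible evenly around the fingers near (370,290). I'll keep pressing.

>>> drive_tool --slide '[[0,0,0.01],[0,0,0.02],[0,0,0.03],[0,0,0.04],[0,0,0.05],[0,0,0.058],[0,0,0.064],[0,0,0.064]]' --rotation '[[0,0,0],[0,0,0],[0,0,0],[0,0,0],[0,0,0],[0,0,0],[0,0,0],[0,0,0]]'

```text
clock: 15.35
eef_pos: [0.5784, 0.1656, 0.0591]
tool_rot: [0.772, 0.635, 0.0, 0.0]
ft_force: [0.7, 0.3, 6.2]
grip_width: -0.0001
grasp_force: 3.0
```

>>> drive_tool --slide '[[0,0,0.003],[0,0,0.003],[0,0,0.003],[0,0,-0.005],[0,0,-0.02],[0,0,-0.05],[0,0,-0.1],[0,0,-0.15]]' --rotation '[[0,0,0],[0,0,0],[0,0,0],[0,0,0],[0,0,0],[0,0,0],[0,0,0],[0,0,0]]'

```text
clock: 16.35
eef_pos: [0.5778, 0.1654, 0.0967]
tool_rot: [0.772, 0.635, -0.001, -0.0]
ft_force: [0.3, -1.0, -0.7]
grip_width: -0.0
grasp_force: 0.0
```

>>> drive_tool --slide '[[0,0,-0.1],[0,0,-0.2],[0,0,-0.3],[0,0,-0.4],[0,0,-0.4],[0,0,-0.4],[0,0,-0.4],[0,0,-0.4]]' --rotation '[[0,0,0],[0,0,0],[0,0,0],[0,0,0],[0,0,0],[0,0,0],[0,0,0],[0,0,0]]'

```text
clock: 17.35
eef_pos: [0.5777, 0.1654, 0.1951]
tool_rot: [0.772, 0.635, -0.001, -0.0]
ft_force: [0.0, -1.2, -0.5]
grip_width: 0.0004
grasp_force: 0.0
```

```bash
python3 - <<'E'
from h import *
go(.579,.165,.2)
b=snap('scene','s6');W=world(b)
c=b['image'][180:250,180:260]; cv2.imwrite('pics/c6.png',cv2.resize(c[:,:,::-1],(0,0),fx=8,fy=8,interpolation=cv2.INTER_CUBIC))
for n in('s0','s6'):
    V=world(dict(np.load(n+'.npz'))); print(n,[np.median(V[v-1:v+2,u-1:u+2,2]).round(4) for u,v in((212,214),(217,211),(223,214),(217,217))])
E
```

```text
t 17.35 eef [0.5777 0.1654 0.1951] slide [-0.0007  0.0055 -0.0194] rot [-0.004  0.002  0.006] F [ 0.  -1.2 -0.5] w 0.0004 q [ 0.28  0.46  0.23  1.34 -0.    2.04]
s0 [np.float64(0.0604), np.float64(0.0611), np.float64(0.0612), np.float64(0.0615)]
s6 [np.float64(0.0611), np.float64(0.0612), np.float64(0.0617), np.float64(0.0614)]
```

View pics/c6.png

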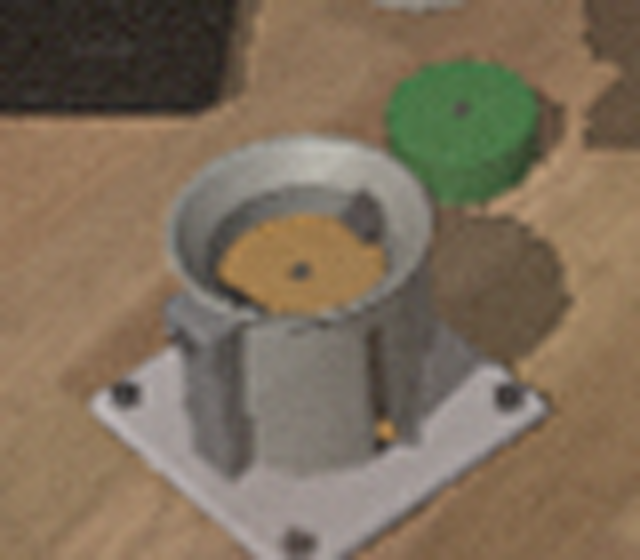

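The new blank's top (300,270) is level at the same height as the first one was, with the catch nose over it at (365,215). The stack's marker has dropped in the slot to (385,430).

```bash
python3 -c "
from h import *
print(bot.job_done())"
```

```text
the job is handed in; nothing more can be done
None
```

The 50 mm blank is loaded in the feeder and the job is handed in. It sits flat at the height the first blank had, one catch nose is visible over it (the other was not in clear view), and I left the other two loose blanks alone.

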